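# Swing the carving board round its pin and load the blank

## Task

First lay the grey sharpening stone, which lies in the way, flat in the shallow tray. Then swing the carving board round the fixed pin, keeping its slot on the pin, until its long edge lies flush against the dark stop batten. Last, load the loose wooden strip on the board: hook either end under the lip and swing the other end down inside the end cleat so that it lies flat; leave the jar, the carved figure and the mallet where they are.

Things in the scene. Friction and masses are not known exactly. Their poses are not given: they have to be found in the camera images.
- stop: Fixed pin and stop batten, one unit. Origin: pin axis at the bench top, z up. Steel pin: diameter 12, height 30. Dark wooden batten, 22 high: x -80 to -55, y 50 to 220, so its face to the board is at x = -55, parallel to y. Place and yaw vary. The board starts swung off the batten to the +x side by 42 to 60 degrees.
- board: Loose plywood carving board, 18 thick, x -55 to 55, y -30 to 210, 0.4 to 0.65 kg, too wide to grasp. Origin: underside, at the pivot, where the pin stands in a 15 wide U-slot (open at the y = -30 end, bottom at y = 7.5). Seated: axes parallel to the stop unit's, edge x = -55 on the batten. Dark cleats on its top form a bed for the strip along y, 36 wide, open at the sides from y = 44 to 155.
- bed (a point): Where the strip's centre lies when home in the bed: board x 0, y 105.5, z 28 (board top at z = 18). Axes as the board's. The strip then has 2.5 play at each end and 4 at each side.
- lip (a point): Middle of the lip's lower front edge: board x 0, y 44, z 46. The lip caps a box near the pin end: back wall face at y = 28 (so 16 overhang), 28 clear height over the board's top, 36 wide inside between side walls 8 thick; cap 8 thick, top at z = 54. It opens towards +y.
- cleat (a point): Middle of the end cleat's inner face, at its top: board x 0, y 183, z 28. The cleat is 10 high over the board's top, 12 thick (y 183 to 195), 52 wide; two cheeks equally high at x +-18 to +-26 run from it to y = 155.
- board_edge (a point): Point on the carving board's edge face that comes to lie on the batten: board x = -55, y = 170, z = 9 (mid-thickness).
- strip_center (a point): Centre of the loose wooden strip (carving blank), 150 long (x) by 28 wide (y) by 20 high (z), about 60 g, both ends alike. It lies flat on the bench to the robot's left or right, at any of a wide range of yaws.
- stone_center (a point): Centre of the loose grey sharpening stone, a plain block 80 long (x) by 26 wide (y) by 24 high (z), about 120 g. It lies flat on the bench between the carving board and the batten, in the way of the swing.
- tray: Fixed shallow dark wooden tray, 170 (x) by 120 (y), 25 high, walls and floor 5 thick, open at the top. Origin: centre of its underside. It stands on the other side of the robot from the strip.
- jar: Bystander: amber glass jar, diameter 56, height 70, standing beside the carving board's outer (+x) long edge near the pin. Origin: centre of its underside.
- figure: Bystander: turned and carved wooden figure, base diameter 64, height 136, standing beyond the carving board's outer far corner. Origin: centre of its underside.
- mallet: Bystander: wooden mallet lying on the bench, head 110 (x) by 75 (y) by 60 high, handle diameter 28, reaching to x = 210. Origin: under the middle of its head.
Not all that is in view belongs to the job. Leave any purple or yellow look-alike of the tray alone.

How it is judged:
By the outcome, as a careful person would: the job done as asked, in the order asked, and still so for the second after the job is handed in, with the robot touching nothing.
It also fails if it takes over 69 s, if anything falls off the work surface, if the arm or the gripper's body presses on something with over 40 N, if the wrist force passes 120 N, or if a joint passes its speed limit or range.

## Robot

A 7-joint arm with a two-finger parallel gripper is mounted at the origin on the work surface. World frame = base frame: x ahead of the robot, y to its left, z up, the work surface at z = 0. Lengths are in m, angles in rad, forces in N, time in s.
With the tool pointing down it reaches from about 0.4 to 0.85 m from the base axis. Payload 10.4 kg.
Tool frame: the origin (TCP) lies midway between the tips of the shut fingers; the grasp point (between the pads) lies manip.pinch_z behind it (manip.pinch_z is the distance from the TCP to the grasp point, in m); z points along the fingers, y is the direction in which the jaws open and shut (so a half turn about z gives the same grasp; the last joint's range is limited). The gripper opens to 85 mm and grips with 20 to 120 N. Pads are 22 mm wide; open, the fingers measure 114 mm over their backs; the gripper's body (76 mm by 85 mm) begins 54 mm behind the grasp point. The pads swing forward as they close: fully open they stand 13 mm farther back than shut.
Start: joints at [1.138, 0.332, -0.065, 1.46, 0.022, 1.35, -0.088], TCP at [0.249, -0.573, 0.205] pointing down, gripper open.
Joint ranges: [-2.6, 2.6], [-0.5, 2.12], [-1.47, 1.34], [0.16, 2.42], [-1.27, 4.41], [0.06, 2.06], [-2.6, 2.6]. Speed limits (rad/s): [2.22, 2.22, 2.79, 2.79, 3.14, 3.14, 3.14].

## Interface

Orientations are given as a unit quaternion [x, y, z, w].
In Python, from workcell import manip gives the robot as it stands.
- The arm moves only by the shell command python3 -m handwheel 'ROWS' [FORCE]. ROWS is JSON, a list that holds one entry, the list of rows, each a list of 7 numbers: the shift along the tool's x, y, z in m, then the turn, a rotation vector about the tool's x, y, z in rad, then the finger opening in m, from 0 to 0.0854. In form: [[[tx, ty, tz, ax, ay, az, claw], ...]]. A call has 1 to 8 rows; each row is the pose to reach, as a shift and turn from the pose commanded when the call began, along the tool's axes at that moment; what a row does not reach only later rows make up. A row lasts 1/8 s, in which the tool goes at most 62.5 mm and 10.7 degrees, less where a joint would pass 70% of its speed; a pose out of reach is approached as far as the arm can. A call with a gripper value outside its range is refused whole. The fingers move at their own pace and stop on an object; FORCE is the grip in N (left out, the last holds). Time passes only in rows, so rows that repeat a pose let the fingers close. It gives the time, the measured TCP pose, the force and the opening at its end, in the units of the state.
- manip.get_obs(): the state, without advancing time (a new reading comes with each control period).
- manip.camera(name): name is "scene" or "top" or "wrist"; returns the picture (420x560x3 uint8, blue, green, red); there is no depth.
- manip.calibration(name): a dict with "fx", "fy", "cx", "cy" (pixels), "k1" (the pictures are not rectified: a ray, as slopes to the right and down, at radius r is drawn at 1 + k1 r^2 times it, then the intrinsics apply), "view" (4x4, takes a point from world to camera coordinates); the wrist camera has in their place "tool_from_camera" (4x4, takes a point from camera to tool coordinates, whose origin is the TCP and whose axes are the flange's). Camera axes: x right, y up, looking along -z (the intrinsics and any distortion apply to the point x, -y, -z); pixel columns grow to the right and rows downward; lengths in m; the calibration is good to about 2 mm. A picture is of the moment at which its call begins: read the wrist's pose just before it. calibration takes no time and is no camera call.
- manip.hand_in(): hands the job in, once; it reports no verdict.
The state is a dict: "clock": time; "joint_pos": joint angles; "joint_velocities": joint speeds; "tau": joint torques, N m; "position": TCP position; "ee_rot": TCP orientation; "ft_force": force on the tool from outside, world axes, zero at the start; "torque": the same for the moment, N m; "grip_width": opening from 0.0 (shut) to 1.0 (fully open).
Only numpy, scipy, OpenCV 4.12 (cv2) and the standard library are available. Lean on these libraries where they do the work, as an engineer would, in place of code of your own. Each camera call takes 0.05 s, during which the arm holds its last target.

## Working session

There is one attempt and no reset: what is moved stays moved. The work goes in short steps, Python scripts to look and compute and a shell command to move; the robot and the scene stay as the last step left them, time stands still between calls to the robot, and variables do not carry over. Pictures are saved under pics/ and viewed, and the job is handed in when it is done.

```bash
ls; mkdir -p pics; python3 - <<'E'
from workcell import manip
import cv2
print(manip.get_obs(), manip.pinch_z)
for n in ("scene","top","wrist"):
    print(n,manip.calibration(n))
    cv2.imwrite(f"pics/{n}0.png",manip.camera(n))
E
```

```text
pics
{'clock': 0.0, 'joint_pos': array([ 1.13840683,  0.33287478, -0.06468126,  1.46094593,  0.02157504,
        1.34985709, -0.08853139]), 'joint_velocities': array([-0.00109076,  0.00079957, -0.00085489, -0.00187832, -0.00153546,
       -0.00196457,  0.00117157]), 'tau': array([ 1.14929808e-03, -6.25461316e+01,  4.96314140e-02, -3.91601658e+01,
        1.61619106e-02,  1.00840861e-02, -4.08346381e-06]), 'position': array([ 0.24884317, -0.57288955,  0.20461186]), 'ee_rot': array([ 9.79085577e-01,  2.03447658e-01, -1.63382397e-04, -6.76028776e-04]), 'ft_force': array([ 0.11376993,  0.11918681, -0.13753312]), 'torque': array([ 0.04773662,  0.01663155, -0.00266982]), 'grip_width': 0.9951448917980603} 0.0187
scene {'fx': 488.25183680568733, 'fy': 488.25183680568733, 'cx': 277.5865040163943, 'cy': 206.3392726126272, 'k1': -0.16237335240014372, 'view': array([[-0.27308025,  0.96180613, -0.01887204,  0.24547227],
       [-0.63653988, -0.16595076,  0.75317815,  0.26869521],
       [ 0.72127953,  0.21769088,  0.65754583, -1.71666026],
       [ 0.        ,  0.        ,  0.        ,  1.       
[... 192 characters left out ...]
2, -0.12248054],
       [ 0.99782861, -0.02373719,  0.06143791, -0.51399157],
       [-0.06135321,  0.00428106,  0.99810694, -1.50838975],
       [ 0.        ,  0.        ,  0.        ,  1.        ]])}
wrist {'fx': 292.34914892679086, 'fy': 292.34914892679086, 'cx': 278.3779498182635, 'cy': 206.5883462144672, 'k1': 0.008662332108433252, 'tool_from_camera': array([[-1.83653743e-05,  9.65949038e-01,  2.58732402e-01,
         6.54161655e-02],
       [ 9.99999829e-01, -1.33565989e-04,  5.69636073e-04,
         4.84734114e-04],
       [ 5.84797266e-04,  2.58732369e-01, -9.65948870e-01,
        -1.68853599e-01],
       [ 0.00000000e+00,  0.00000000e+00,  0.00000000e+00,
         1.00000000e+00]])}
```

View pics/top0.png

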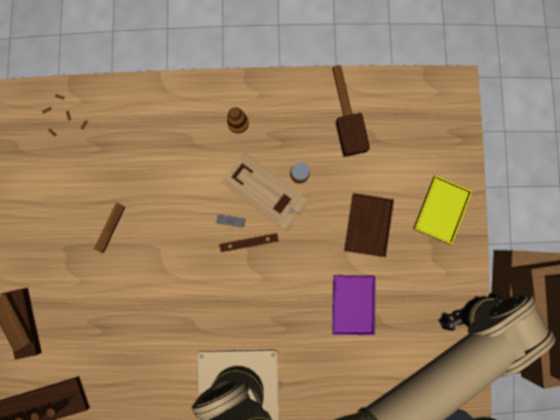

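View pics/scene0.png

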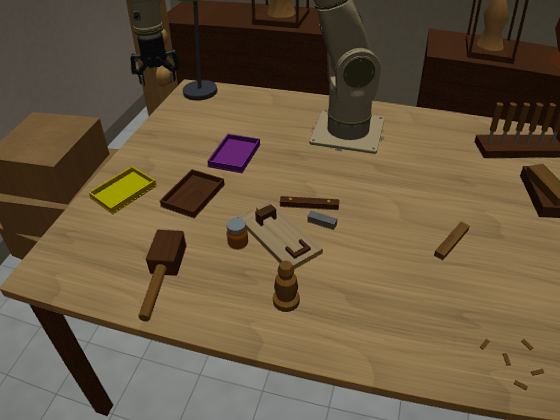

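View pics/wrist0.png

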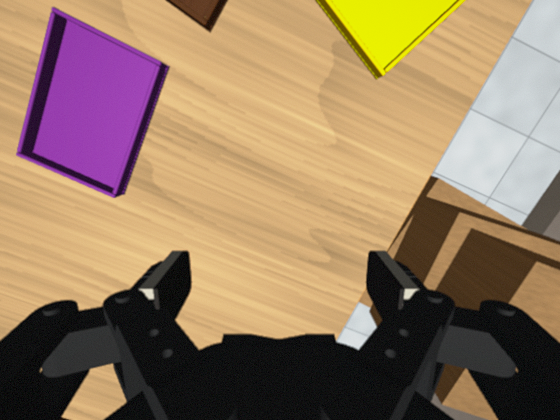

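Top view: stone at (231,221), batten (249,242), board (265,190) with the lip box near (284,203), pin near (292,210), and cleat (241,175). Tray is the dark one at (369,225), with look-alikes purple (354,304) and yellow (443,210). The strip is at (110,228). It could be confused with the batten, the shavings at (65,115), the mallet handle (343,90) and the wooden block at (15,320).

```bash
cat > h.py <<'E'
from workcell import manip
import numpy as np, cv2
from scipy.spatial.transform import Rotation as R
def ray(name,px,obs=None):
    c=manip.calibration(name); px=np.asarray(px,float).reshape(-1,2)
    d=np.c_[(px[:,0]-c['cx'])/c['fx'],(px[:,1]-c['cy'])/c['fy']]
    u=d.copy()
    for _ in range(30): u=d/(1+c['k1']*(u**2).sum(1,keepdims=True))
    v=np.c_[u[:,0],-u[:,1],-np.ones(len(u))]
    if 'view' in c:
        V=c['view']; Rm=V[:3,:3].T; o=-Rm@V[:3,3]
    else:
        T=c['tool_from_camera']; Rt=R.from_quat(obs['ee_rot']).as_matrix()
        Rm=Rt@T[:3,:3]; o=np.asarray(obs['position'])+Rt@T[:3,3]
    return o,v@Rm.T
def onz(name,px,z,obs=None):
    o,v=ray(name,px,obs); t=(z-o[2])/v[:,2]; return o+t[:,None]*v
def proj(name,P,obs=None):
    c=manip.calibration(name);P=np.asarray(P,float).reshape(-1,3)
    if 'view' in c: p=P@c['view'][:3,:3].T+c['view'][:3,3]
    else:
        T=c['tool_from_camera']; Rt=R.from_quat(obs['ee_rot']).as_matrix()
        p=((P-obs['position'])@Rt-T[:3,3])@T[:3,:3]
    u=np.c_[p[:,0]/-p[:,2],-p[:,1]/-p[:,2]]; u=u*(1+c['k1']*(u**2).sum(1,keepdims=True))
    return np.c_[u[:,0]*c['fx']+c['cx'],u[:,1]*c['fy']+c['cy']]
def totool(dw,obs=None):
    obs=obs or manip.get_obs(); return R.from_quat(obs['ee_rot']).inv().apply(dw)
def crop(img,x0,y0,x1,y1,s,fn):
    cv2.imwrite(fn,cv2.resize(img[y0:y1,x0:x1],None,fx=s,fy=s,interpolation=cv2.INTER_CUBIC))
E
python3 - <<'E'
from h import *
t=cv2.imread('pics/top0.png'); s=cv2.imread('pics/scene0.png')
crop(t,200,145,320,260,5,'pics/t_c.png'); crop(s,210,185,350,275,5,'pics/s_c.png')
E
```

```text
(no output)
```

View pics/t_c.png

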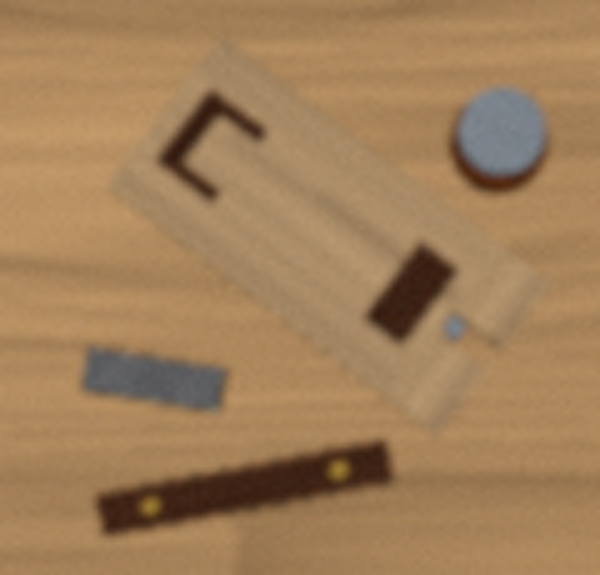

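View pics/s_c.png

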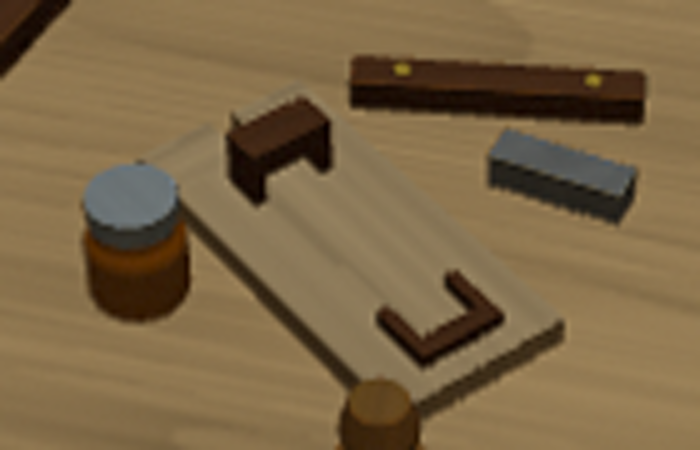

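The crop shows the stone at top-view (231,221), grey and clear of the batten and board. Pin at (291,210). The chosen objects match the descriptions. Now measuring.

```bash
cat > meas.py <<'E'
from h import *
def comp(mask,near):
    n,l,s,c=cv2.connectedComponentsWithStats(mask.astype(np.uint8))
    i=min([k for k in range(1,n) if s[k,4]>25],key=lambda k:np.hypot(*(c[k]-near)))
    return (l==i)
def rect(mask,z,name='top'):
    ys,xs=np.nonzero(mask); 
    P=onz(name,np.c_[xs,ys],z)[:,:2]*1000
    r=cv2.minAreaRect(P.astype(np.float32)); b=cv2.boxPoints(r)
    e=[b[1]-b[0],b[2]-b[1]]; L=max(e,key=np.linalg.norm)
    return P.mean(0),np.array(r[0]),sorted(r[1]),np.degrees(np.arctan2(L[1],L[0]))%180
E
python3 - <<'E'
from meas import *
t=cv2.imread('pics/top0.png'); hsv=cv2.cvtColor(t,cv2.COLOR_BGR2HSV).astype(int)
H,S,V=hsv[...,0],hsv[...,1],hsv[...,2]
grey=(S<60)&(V<200)&(V>40)
print(hsv[221,231],hsv[242,240],hsv[228,110],hsv[225,369],hsv[200,150])
dark=(V<95)
print('stone',rect(comp(grey,(231,221)),.024))
print('batten',rect(comp(dark,(249,242)),.022))
print('tray',rect(comp(dark,(369,225)),.025))
print('lip',rect(comp(dark,(282,204)),.054))
print('cleat',rect(comp(dark,(240,176)),.028))
st=(S>110)&(V<150)
print('strip',rect(comp(st,(110,228)),.020))
print('pin',onz('top',[(290.8,210.3)],.030))
E
```

```text
[150   3  88] [  9 165  62] [ 14 163  86] [  8 170  57] [ 16 121 173]
stone (array([489.58059721,   8.36112102]), array([489.76818848,   8.64373398]), [23.03584861755371, 77.3077621459961], np.float32(78.68484))
batten (array([425.91031916, -42.39277493]), array([425.81930542, -42.07372284]), [22.59052085876465, 165.02577209472656], np.float32(98.78704))
tray (array([ 467.81951801, -387.57081073]), array([ 468.32672119, -387.87084961]), [119.73795318603516, 165.78170776367188], np.float32(169.59232))
lip (array([ 532.67387283, -139.5525408 ]), array([ 532.85339355, -139.70770264]), [23.182588577270508, 49.589752197265625], np.float32(140.85721))
cleat (array([627.34979634, -21.79332717]), array([623.48510742, -26.44708633]), [35.275360107421875, 49.1056022644043], np.float32(142.09923))
strip (array([464.09323885, 384.5023647 ]), array([455.42422485, 392.06079102]), [92.50074005126953, 224.3751678466797], np.float32(129.54948))
pin [[ 0.51411873 -0.16517183  0.03      ]]
```

```bash
python3 - <<'E'
from meas import *
t=cv2.imread('pics/top0.png'); s=cv2.imread('pics/scene0.png')
hsv=cv2.cvtColor(t,cv2.COLOR_BGR2HSV).astype(int)
H,S,V=hsv[...,0],hsv[...,1],hsv[...,2]
st=cv2.morphologyEx(((V<125)&(S>120)).astype(np.uint8),cv2.MORPH_OPEN,np.ones((3,3)))
m=comp(st,(110,228)); print('strip',m.sum(),rect(m,.020))
pin=np.array([513.6,-165.2])
a=np.radians(-38.3); B=np.array([[np.cos(a),-np.sin(a)],[np.sin(a),np.cos(a)]])
for n,p in (('fig top z.12',onz('top',[(236,112)],.12)),('fig base scene',onz('scene',[(286,300)],0)),('jar',onz('top',[(300.3,171.5)],.07))):
    p=p[0,:2]*1000; print(n,p,'board frame',(p-pin)@B)
crop(t,80,190,140,265,7,'pics/t_strip.png'); crop(t,205,90,320,180,6,'pics/t_fig.png')
E
```

```text
strip 548 (array([476.21614939, 361.94192339]), array([476.60247803, 361.00073242]), [33.529632568359375, 149.88394165039062], np.float32(152.20447))
fig top z.12 [780.52831048 -20.46354479] board frame [119.77441061 279.02231983]
fig base scene [777.13704141 -13.67781844] board frame [112.90737188 282.24576006]
jar [ 619.40626308 -193.46126136] board frame [100.54999233  43.39773317]
```

View pics/t_fig.png

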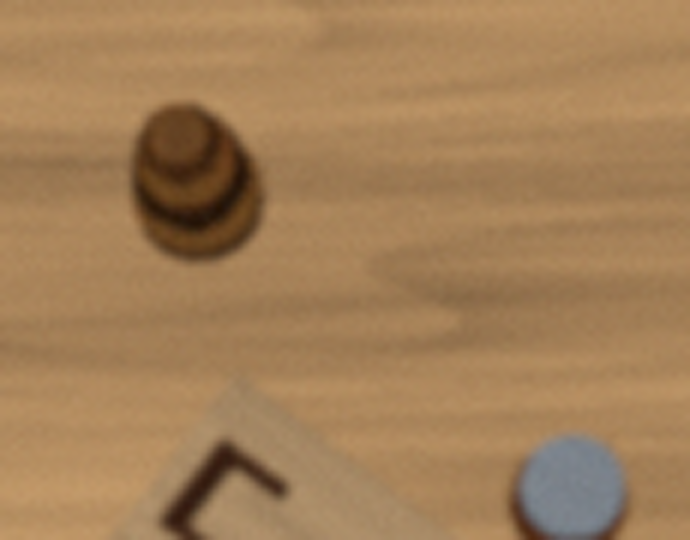

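View pics/t_strip.png

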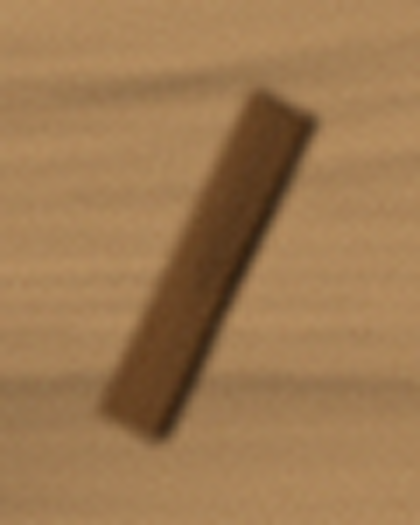

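```bash
cat > go.py <<'E'
import sys
from h import *
# target x y z (m), jaw angle deg (world dir of tool y), from current pose
def go(x,y,z,jaw=None):
    o=manip.get_obs(); Rt=R.from_quat(o['ee_rot']); d=Rt.inv().apply(np.array([x,y,z])-o['position'])
    s='shift '+str(np.round(d,4))
    if jaw is not None:
        j=np.radians(jaw); ty=np.array([np.cos(j),np.sin(j),0]); tz=np.array([0,0,-1.]); tx=np.cross(ty,tz)
        rv=(Rt.inv()*R.from_matrix(np.c_[tx,ty,tz])).as_rotvec(); s+=' turn '+str(np.round(rv,4))
    print(s,'pos',np.round(o['position'],4),'grip',round(o['grip_width'],3),'t',round(o['clock'],2),'F',np.round(o['ft_force'],1),'j',np.round(o['joint_pos'],2))
if __name__=='__main__': go(*map(float,sys.argv[1:]))
E
python3 go.py .4897 .0085 .14 -11.3
```

```text
shift [ 0.4525 -0.4373  0.0653] turn [-1.000e-03 -5.000e-04 -9.637e-01] pos [ 0.2489 -0.573   0.2048] grip 1.0 t 0.15 F [ 0.3  0.9 -0.4] j [ 1.14  0.33 -0.06  1.46  0.02  1.35 -0.09]
```

```bash
python3 -m handwheel '[[[0.4525,-0.4373,0.065,0,0,-0.964,0.048],[0.4525,-0.4373,0.065,0,0,-0.964,0.048],[0.4525,-0.4373,0.065,0,0,-0.964,0.048],[0.4525,-0.4373,0.065,0,0,-0.964,0.048],[0.4525,-0.4373,0.065,0,0,-0.964,0.048],[0.4525,-0.4373,0.065,0,0,-0.964,0.048],[0.4525,-0.4373,0.065,0,0,-0.964,0.048],[0.4525,-0.4373,0.065,0,0,-0.964,0.048]]]' 40; python3 go.py .4897 .0085 .14 -11.3
```

```text
clock: 1.15
position: [0.4397, -0.112, 0.1539]
ee_rot: [0.773, 0.634, -0.0, 0.0]
ft_force: [-0.1, -1.2, 0.2]
grip_width: 0.569
shift [0.1279 0.0254 0.0139] turn [ 0.0005  0.0005 -0.0001] pos [ 0.4397 -0.112   0.1539] grip 0.569 t 1.15 F [-0.1 -1.2  0.2] j [ 0.72  0.02 -0.57  1.94  0.01  1.19 -0.05]
```

```bash
python3 -m handwheel '[[[0.115,0.022,0.012,0,0,0,0.048],[0.115,0.022,0.012,0,0,0,0.048],[0.115,0.022,0.012,0,0,0,0.048],[0.115,0.022,0.012,0,0,0,0.048]]]' ; python3 - <<'E'
from h import *
o=manip.get_obs(); w=manip.camera('wrist'); cv2.imwrite('pics/w1.png',w)
import go; go.go(.4897,.0085,.14,-11.3)
import pickle; pickle.dump(o,open('o1.pkl','wb'))
E
```

```text
clock: 1.65
position: [0.4832, -0.0057, 0.1418]
ee_rot: [0.773, 0.634, -0.0, -0.0]
ft_force: [0.1, -0.6, -0.4]
grip_width: 0.558
shift [0.0159 0.0035 0.0019] turn [-0.0004  0.0006 -0.001 ] pos [ 0.4831 -0.0064  0.1419] grip 0.565 t 1.7 F [ 0.1 -0.6  0.3] j [ 0.57  0.12 -0.68  1.88  0.08  1.17 -0.34]
```

View pics/w1.png

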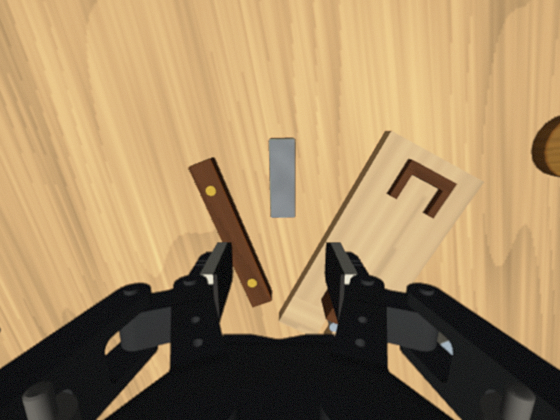

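The wrist view shows the stone at (283,178), aligned with the tool, with clear room between batten and board on both jaw sides.

```bash
python3 - <<'E'
from meas import *
import pickle; o=pickle.load(open('o1.pkl','rb'))
w=cv2.imread('pics/w1.png'); hsv=cv2.cvtColor(w,cv2.COLOR_BGR2HSV).astype(int)
m=(hsv[...,1]<60)&(hsv[...,2]>60)&(hsv[...,2]<200)
m=comp(m,(283,178)); ys,xs=np.nonzero(m); P=onz('wrist',np.c_[xs,ys],.024,o)[:,:2]*1000
r=cv2.minAreaRect(P.astype(np.float32)); print(r)
m=comp(hsv[...,2]<110,(225,235)); ys,xs=np.nonzero(m);print(m.sum())
P=onz('wrist',np.c_[xs,ys],.022,o)[:,:2]*1000
r=cv2.minAreaRect(P.astype(np.float32)); print('batten',r)
import go; c=r
E
python3 go.py .490 .0087 .005 -11.3
```

```text
((489.8331298828125, 9.911750793457031), (78.83058166503906, 24.32486915588379), 79.52006530761719)
592
batten ((526.8570556640625, -54.21617889404297), (226.88246154785156, 3.471130609512329), 51.66328048706055)
shift [0.0162 0.0038 0.1369] turn [-0.0004  0.0006 -0.001 ] pos [ 0.4831 -0.0064  0.1419] grip 0.565 t 1.7 F [ 0.1 -0.6  0.3] j [ 0.57  0.12 -0.68  1.88  0.08  1.17 -0.34]
```

Wrist and top agree on the stone (490, 9.5 mm). Descend in place, grip, and lift.

```bash
python3 -m handwheel '[[[0.0165,0.0035,0.06,0,0,0,0.048],[0.0165,0.0035,0.11,0,0,0,0.048],[0.0165,0.0035,0.136,0,0,0,0.048],[0.0165,0.0035,0.136,0,0,0,0.048],[0.0165,0.0035,0.136,0,0,0,0.0],[0.0165,0.0035,0.136,0,0,0,0.0],[0.0165,0.0035,0.136,0,0,0,0.0],[0.0165,0.0035,0.136,0,0,0,0.0]]]' 40; python3 go.py .4683 -.3878 .13 -10.4
```

```text
clock: 2.7
position: [0.4904, 0.0101, 0.0065]
ee_rot: [0.773, 0.634, 0.0, 0.0]
ft_force: [0.8, 0.4, 1.0]
grip_width: -0.002
shift [-0.3945  0.0564 -0.1234] turn [ 0.0008  0.0001 -0.0156] pos [0.4904 0.0101 0.0065] grip -0.002 t 2.7 F [0.8 0.4 1. ] j [ 0.48  0.33 -0.66  1.99  0.26  0.91 -0.51]
```

```bash
python3 - <<'E'
from h import *
cv2.imwrite('pics/w2.png',manip.camera('wrist'));cv2.imwrite('pics/s2.png',manip.camera('scene'))
s=cv2.imread('pics/s2.png'); crop(s,210,140,370,260,5,'pics/s2c.png')
E
```

```text
(no output)
```

View pics/w2.png

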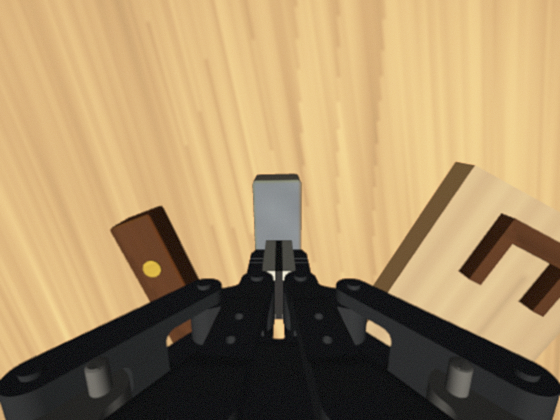

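View pics/s2c.png

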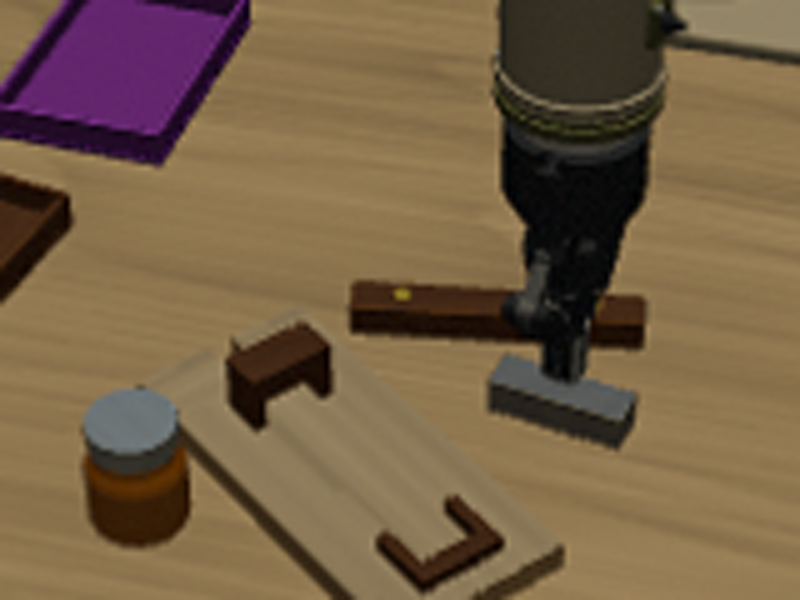

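```bash
python3 - <<'E'
from h import *
o=manip.get_obs(); p=o['position']
for dz in (0,.01,.02,.03,.04): print(dz,proj('wrist',[p+[0,0,dz]],o),proj('scene',[p+[0,0,dz]]))
print(proj('wrist',[[.49+.04*np.cos(np.radians(79)),.0097+.04*np.sin(np.radians(79)),.024]],o))
w=cv2.imread('pics/w2.png'); crop(w,230,160,330,290,5,'pics/w2c.png')
E
```

```text
0 [[277.98761203 237.7679468 ]] [[321.15512243 220.83265192]]
0.01 [[277.97521375 243.97968804]] [[321.30086483 218.18403677]]
0.02 [[277.96131899 250.93966657]] [[321.44761657 215.50919812]]
0.03 [[277.94563891 258.79198745]] [[321.59538203 212.80782462]]
0.04 [[277.9278051  267.72037581]] [[321.74416533 210.07960183]]
[[277.33002835 178.99843112]]
```

View pics/w2c.png

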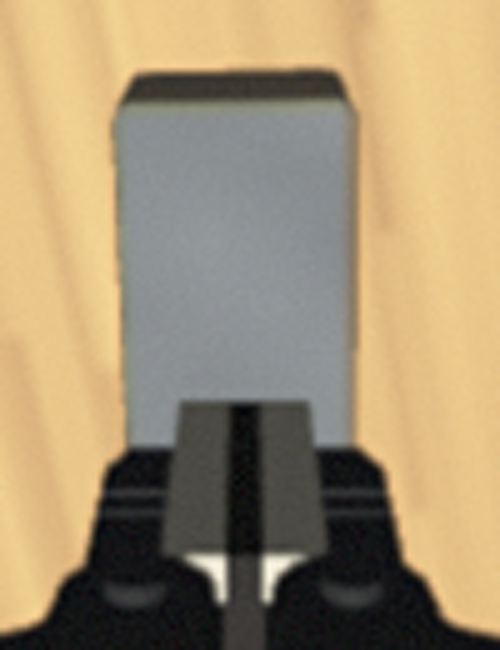

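```bash
python3 - <<'E'
from h import *
o=manip.get_obs(); p=o['position']; M=R.from_quat(o['ee_rot']).as_matrix()
for x in (0,.011):
  for z in (0,.008,.013,.0187,.025,.03): print(x,z,proj('wrist',[p+M@[x,.0,-z],p+M@[x,.0145,-z]],o).round(1).tolist())
E
```

```text
0 0 [[278.0, 237.8], [301.6, 237.8]]
0 0.008 [[278.0, 242.7], [302.6, 242.7]]
0 0.013 [[278.0, 246.0], [303.3, 246.0]]
0 0.0187 [[278.0, 250.0], [304.1, 250.0]]
0 0.025 [[277.9, 254.7], [305.2, 254.7]]
0 0.03 [[277.9, 258.8], [306.0, 258.8]]
0.011 0 [[278.0, 220.7], [301.9, 220.7]]
0.011 0.008 [[278.0, 224.9], [303.0, 224.9]]
0.011 0.013 [[278.0, 227.8], [303.7, 227.8]]
0.011 0.0187 [[277.9, 231.2], [304.6, 231.2]]
0.011 0.025 [[277.9, 235.3], [305.6, 235.3]]
0.011 0.03 [[277.9, 238.8], [306.5, 238.8]]
```

Grip shut on nothing: the wrist view shows the closed tips (279,242) above the stone top, so they end higher than I assumed. I'll probe gently down to find the true tip height.

```bash
for i in 1 2 3; do python3 -m handwheel '[[[0,0,0.003,0,0,0,0.0]]]' | egrep "pos|force|clock"; done
```

```text
clock: 2.92
position: [0.4903, 0.0102, 0.0031]
ft_force: [-0.1, 1.0, -0.0]
clock: 3.05
position: [0.49, 0.0101, -0.0003]
ft_force: [1.1, 0.3, -0.5]
clock: 3.18
position: [0.4903, 0.0101, -0.002]
ft_force: [-18.0, -1.9, 50.5]
```

Contact at reported z ≈ -0.001 with the stone top at 24 mm, so the tips are about 25 mm short of the reported TCP. I'll allow for this from here on.

```bash
python3 -m handwheel '[[[0,0,-0.015,0,0,0,0.0],[0,0,-0.018,0,0,0,0.05],[0,0,-0.018,0,0,0,0.05],[0,0,-0.018,0,0,0,0.05],[0,0,0.0,0,0,0,0.05],[0,0,0.014,0,0,0,0.05],[0,0,0.014,0,0,0,0.05]]]'; python3 -m handwheel '[[[0,0,0.004,0,0,0,0.05],[0,0,0.004,0,0,0,0.0],[0,0,0.004,0,0,0,0.0],[0,0,0.004,0,0,0,0.0],[0,0,0.004,0,0,0,0.0]]]' 40; python3 go.py .4683 -.3878 .13 -10.4
```

```text
clock: 4.05
position: [0.4887, 0.0103, -0.0188]
ee_rot: [0.773, 0.634, -0.001, -0.001]
ft_force: [0.3, 1.3, 0.4]
grip_width: 0.585
clock: 4.68
position: [0.4904, 0.0102, -0.0206]
ee_rot: [0.773, 0.634, 0.0, 0.0]
ft_force: [-0.4, 0.5, 3.8]
grip_width: 0.295
shift [-0.3946  0.0563 -0.1506] turn [ 0.0007  0.     -0.0155] pos [ 0.4904  0.0102 -0.0206] grip 0.295 t 4.67 F [-0.4  0.5  3.8] j [ 0.46  0.38 -0.64  2.    0.3   0.85 -0.55]
```

```bash
python3 -m handwheel '[[[0,0,-0.06,0,0,0,0],[0,0,-0.105,0,0,0,0],[-0.05,0.008,-0.12,0,0,0,0],[-0.12,0.018,-0.12,0,0,0,0],[-0.3945,0.056,-0.12,0,0,-0.0155,0],[-0.3945,0.056,-0.12,0,0,-0.0155,0],[-0.3945,0.056,-0.12,0,0,-0.0155,0],[-0.3945,0.056,-0.12,0,0,-0.0155,0]]]';  python3 go.py .4683 -.3878 .01 -10.4
```

```text
clock: 5.68
position: [0.4693, -0.3543, 0.0989]
ee_rot: [0.768, 0.64, -0.0, -0.0]
ft_force: [1.2, 0.1, -0.8]
grip_width: 0.291
shift [-0.0331  0.0051  0.0889] turn [-0.0002  0.0001  0.0001] pos [ 0.4693 -0.3543  0.0989] grip 0.291 t 5.67 F [ 1.2  0.1 -0.8] j [ 0.94  0.37 -0.46  1.67  0.18  1.14  0.26]
```

```bash
python3 -m handwheel '[[[-0.033,0.005,0.0,0,0,0,0],[-0.033,0.005,0.05,0,0,0,0],[-0.033,0.005,0.10,0,0,0,0],[-0.033,0.005,0.112,0,0,0,0],[-0.033,0.005,0.1125,0,0,0,0],[-0.033,0.005,0.1125,0,0,0,0.055],[-0.033,0.005,0.1125,0,0,0,0.055],[-0.033,0.005,0.1125,0,0,0,0.055]]]';  python3 go.py .4683 -.3878 .1
```

```text
clock: 6.68
position: [0.4693, -0.386, -0.0127]
ee_rot: [0.768, 0.64, 0.0, 0.001]
ft_force: [0.2, 0.2, 0.3]
grip_width: 0.643
shift [-0.002  -0.0005 -0.1127] pos [ 0.4693 -0.386  -0.0127] grip 0.643 t 6.67 F [0.2 0.2 0.3] j [ 0.94  0.54 -0.41  1.7   0.25  0.96  0.25]
```

```bash
python3 -m handwheel '[[[0,0,-0.06,0,0,0,0.055],[0,0,-0.115,0,0,0,0.055],[0,0,-0.115,0,0,0,0.055]]]' >/dev/null;  python3 - <<'E'
from h import *
cv2.imwrite('pics/w3.png',manip.camera('wrist'))
import go; go.go(.673,-.100,.1,-38.3)
E
```

```text
shift [0.3186 0.1479 0.0037] turn [0.0043 0.0015 0.4868] pos [ 0.47   -0.3866  0.1039] grip 0.644 t 7.1 F [-1.1  0.5 -0.1] j [ 0.97  0.4  -0.44  1.62  0.19  1.16  0.3 ]
```

View pics/w3.png

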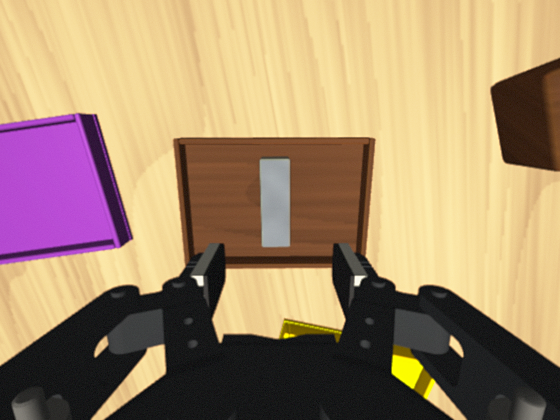

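The stone lies flat inside the brown tray, at (275,202) with the tray spanning (180–370,140–265). Next, go to the board's outer edge.

```bash
python3 -m handwheel '[[[0.3186,0.148,0.0,0,0,0.487,0],[0.3186,0.148,0.0,0,0,0.487,0],[0.3186,0.148,0.0,0,0,0.487,0],[0.3186,0.148,0.0,0,0,0.487,0],[0.3186,0.148,0.0,0,0,0.487,0],[0.3186,0.148,0.0,0,0,0.487,0],[0.3186,0.148,0.0,0,0,0.487,0],[0.3186,0.148,0.0,0,0,0.487,0]]]';  python3 - <<'E'
from h import *
import pickle
o=manip.get_obs();pickle.dump(o,open('o4.pkl','wb'))
cv2.imwrite('pics/w4.png',manip.camera('wrist'))
import go; go.go(.673,-.100,-.020,-38.3)
E
```

```text
clock: 8.1
position: [0.6711, -0.0998, 0.1001]
ee_rot: [0.9, 0.436, -0.001, -0.0]
ft_force: [-0.7, -0.3, -0.3]
grip_width: -0.001
shift [0.002  0.0012 0.1204] turn [-0.0009  0.0018 -0.0016] pos [ 0.671  -0.1007  0.1004] grip 0.005 t 8.15 F [ 1.  -0.7  0.7] j [ 0.4   0.56 -0.45  1.41  0.25  1.23 -0.75]
```

View pics/w4.png

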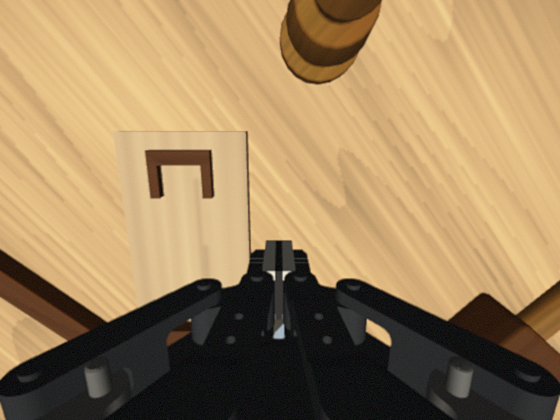

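```bash
python3 -m handwheel '[[[0.002,0.001,0.055,0,0,0,0],[0.002,0.001,0.10,0,0,0,0],[0.002,0.001,0.12,0,0,0,0],[0.002,0.001,0.12,0,0,0,0]]]'; cat > arc.py <<'E'
import sys
from h import *
# arc <r_x> <y> <angles...>: pusher centre at board(x,y) at board yaw angles; rows in tool axes from the current pose
bx,by=float(sys.argv[1]),float(sys.argv[2])
o=manip.get_obs(); Rt=R.from_quat(o['ee_rot']); pin=np.array([.5136,-.1652])
for a in map(float,sys.argv[3:]):
    r=np.radians(a); p=pin+np.array([np.cos(r)*bx-np.sin(r)*by,np.sin(r)*bx+np.cos(r)*by])/1000
    d=Rt.inv().apply([p[0]-o['position'][0],p[1]-o['position'][1],0])
    j=Rt.as_matrix()[:,1]; cur=np.degrees(np.arctan2(j[1],j[0]))
    print(a,p.round(4),d.round(4),'az',round(-np.radians(a-cur),3))
E
python3 arc.py 70 150 -38.3 -35 -30 -25 -20 -15 -10 -5 0
```

```text
clock: 8.65
position: [0.6731, -0.0991, -0.0192]
ee_rot: [0.9, 0.435, -0.001, -0.0]
ft_force: [0.2, -0.0, 0.5]
grip_width: 0.008
-38.3 [ 0.6615 -0.0909] [-0.0007 -0.0142  0.    ] az -0.001
-35.0 [ 0.657  -0.0825] [ 0.003  -0.0229  0.    ] az -0.059
-30.0 [ 0.6492 -0.0703] [ 0.0078 -0.0366  0.    ] az -0.146
-25.0 [ 0.6404 -0.0588] [ 0.0113 -0.0506  0.0001] az -0.233
-20.0 [ 0.6307 -0.0482] [ 0.0136 -0.0648  0.0001] az -0.321
-15.0 [ 0.62   -0.0384] [ 0.0146 -0.0792  0.0001] az -0.408
-10.0 [ 0.6086 -0.0296] [ 0.0144 -0.0937  0.0001] az -0.495
-5.0 [ 0.5964 -0.0219] [ 1.30e-02 -1.08e-01  1.00e-04] az -0.582
0.0 [ 0.5836 -0.0152] [ 0.0102 -0.1222  0.0002] az -0.67
```

```bash
python3 -m handwheel '[[[-0.001,-0.014,0,0,0,0,0],[0.003,-0.023,0,0,0,-0.059,0],[0.008,-0.0365,0,0,0,-0.146,0],[0.011,-0.05,0,0,0,-0.233,0],[0.0135,-0.065,0,0,0,-0.32,0],[0.0145,-0.079,0,0,0,-0.408,0],[0.0145,-0.0935,0,0,0,-0.495,0],[0.013,-0.108,0,0,0,-0.582,0]]]'; python3 - <<'E'
from h import *
import pickle
o=manip.get_obs();pickle.dump(o,open('o5.pkl','wb'))
cv2.imwrite('pics/w5.png',manip.camera('wrist'))
s=manip.camera('top'); crop(s,190,145,330,260,5,'pics/t5.png')
E
python3 arc.py 70 150 0 3 6 8.8
```

```text
clock: 9.65
position: [0.5995, -0.0213, -0.0155]
ee_rot: [0.736, 0.677, 0.002, 0.002]
ft_force: [2.6, 0.2, 0.2]
grip_width: 0.002
0.0 [ 0.5836 -0.0152] [ 0.0042 -0.0152 -0.0001] az -0.085
3.0 [ 0.5757 -0.0117] [ 0.007  -0.0234 -0.0001] az -0.137
6.0 [ 0.5675 -0.0087] [ 0.0093 -0.0317 -0.0001] az -0.19
8.8 [ 0.5598 -0.0063] [ 0.0111 -0.0396 -0.0001] az -0.238
```

View pics/w5.png

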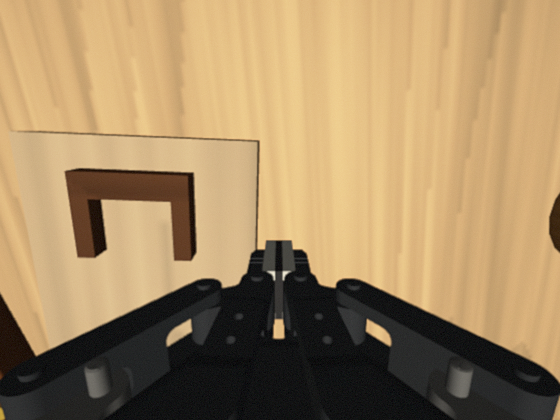

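View pics/t5.png

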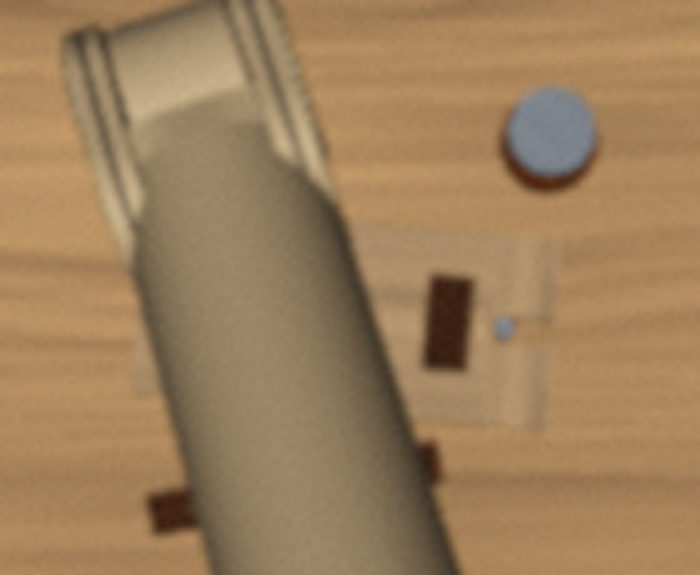

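The board is swinging with the pin (291,210 px) still in its slot, and its edge is on the finger.

```bash
python3 -m handwheel '[[[0.004,-0.0152,0.002,0,0,-0.085,0],[0.007,-0.0234,0.002,0,0,-0.137,0],[0.009,-0.031,0.002,0,0,-0.19,0],[0.0105,-0.036,0.002,0,0,-0.22,0]]]';python3 arc.py 70 150 7 8.8 
python3 -m handwheel '[[[0,-0.002,0,0,0,-0.02,0]]]' | egrep "pos|for"
```

```text
clock: 10.25
position: [0.5678, -0.008, -0.0165]
ee_rot: [0.659, 0.752, 0.003, 0.004]
ft_force: [8.2, -0.9, 8.2]
grip_width: 0.001
7.0 [ 0.5648 -0.0078] [ 0.0006 -0.0029 -0.    ] az 0.009
8.8 [ 0.5598 -0.0063] [ 0.0027 -0.0077 -0.0001] az -0.022
position: [0.5659, -0.0075, -0.0164]
ft_force: [8.2, 3.2, 8.6]
```

```bash
for i in 1 2 3 4; do python3 -m handwheel '[[[0.0005,-0.002,0,0,0,0,0]]]' | egrep "pos|for"; done; python3 - <<'E'
from h import *
import pickle
o=manip.get_obs();pickle.dump(o,open('o6.pkl','wb'))
cv2.imwrite('pics/w6.png',manip.camera('wrist'))
s=manip.camera('scene'); crop(s,230,185,350,275,6,'pics/s6.png')
E
```

```text
position: [0.564, -0.0072, -0.0164]
ft_force: [8.2, 2.6, 8.5]
position: [0.562, -0.007, -0.0164]
ft_force: [8.7, 2.3, 9.3]
position: [0.56, -0.0068, -0.0164]
ft_force: [8.3, 2.7, 9.5]
position: [0.5584, -0.0061, -0.0163]
ft_force: [10.7, 4.2, 5.9]
```

View pics/w6.png

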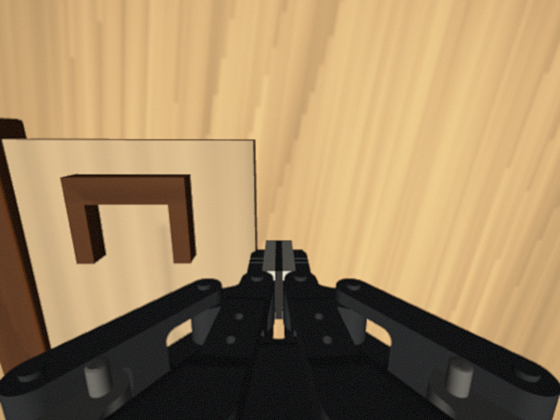

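View pics/s6.png

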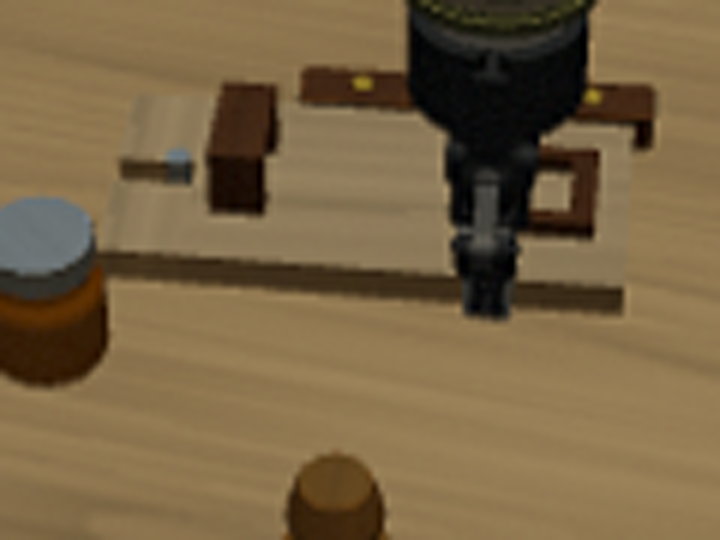

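Very nearly flush, with the batten edge at wrist (30,300). I'll press until the force shows contact.

```bash
for i in 1 2 3; do python3 -m handwheel '[[[0.0,-0.0015,0,0,0,0,0]]]' | egrep "pos|for"; done
```

```text
position: [0.5572, -0.0057, -0.0163]
ft_force: [12.4, 6.6, 5.3]
position: [0.5564, -0.0052, -0.0162]
ft_force: [17.6, 7.9, 0.8]
position: [0.5562, -0.0053, -0.0159]
ft_force: [22.5, 9.0, -1.9]
```

```bash
python3 -m handwheel '[[[0.0,-0.002,0,0,0,0,0],[0.0,-0.002,0,0,0,0,0],[0,0.02,0,0,0,0,0],[0,0.025,-0.06,0,0,0,0.05],[0.0,0.025,-0.12,0,0,0,0.05],[-0.03,0.0,-0.17,0,0,0,0.05],[-0.06,-0.03,-0.17,0,0,0,0.05],[-0.06,-0.03,-0.17,0,0,0,0.05]]]'; python3 - <<'E'
from h import *
import pickle
o=manip.get_obs();pickle.dump(o,open('o7.pkl','wb'))
cv2.imwrite('pics/w7.png',manip.camera('wrist'))
print(o['position'],o['ft_force'],o['grip_width'])
E
```

```text
clock: 12.35
position: [0.527, -0.0757, 0.1517]
ee_rot: [0.654, 0.757, -0.0, 0.002]
ft_force: [0.9, 0.9, 0.1]
grip_width: 0.586
[ 0.52698506 -0.07569008  0.15168367] [0.90960559 0.85013021 0.1369921 ] 0.5861032903780793
```

View pics/w7.png

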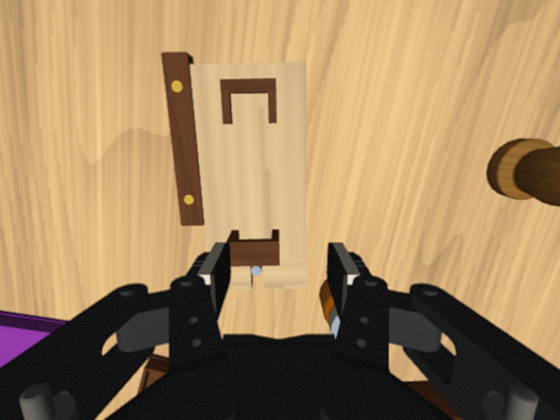

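```bash
python3 - <<'E'
from meas import *
import pickle; o=pickle.load(open('o7.pkl','rb'))
w=cv2.imread('pics/w7.png'); hsv=cv2.cvtColor(w,cv2.COLOR_BGR2HSV).astype(int)
D=(hsv[...,2]<130)&(hsv[...,1]>100)
for n,pt,z in (('cleat',(248,95),.028),('batten',(183,140),.022)):
    m=comp(D,pt); ys,xs=np.nonzero(m); P=onz('wrist',np.c_[xs,ys],z,o)[:,:2]*1000
    r=cv2.minAreaRect(P.astype(np.float32)); print(n,m.sum(),r)
crop(w,150,40,330,300,3,'pics/w7c.png')
E
```

```text
cleat 1252 ((486.21087646484375, 8.258871078491211), (50.972740173339844, 39.041107177734375), 8.433492660522461)
batten 4063 ((429.3826599121094, -41.112548828125), (28.499006271362305, 168.00697326660156), 9.560080528259277)
```

View pics/w7c.png

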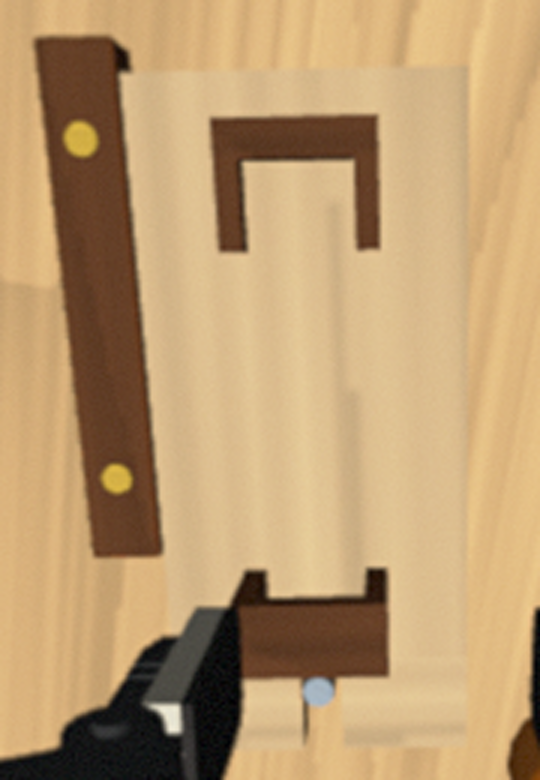

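```bash
python3 go.py .4766 .361 .14 62.2
```

```text
shift [0.4374 0.0138 0.0104] turn [ 0.001   0.003  -0.9373] pos [ 0.5276 -0.0736  0.1513] grip 0.585 t 12.4 F [ 0.9  0.9 -0.2] j [ 0.69  0.24 -0.72  1.75  0.17  1.21  0.07]
```

```bash
python3 -m handwheel '[[[0.437,0.014,0.01,0,0,-0.937,0.05],[0.437,0.014,0.01,0,0,-0.937,0.05],[0.437,0.014,0.01,0,0,-0.937,0.05],[0.437,0.014,0.01,0,0,-0.937,0.05],[0.437,0.014,0.01,0,0,-0.937,0.05],[0.437,0.014,0.01,0,0,-0.937,0.05],[0.437,0.014,0.01,0,0,-0.937,0.05],[0.437,0.014,0.01,0,0,-0.937,0.05]]]' >/dev/null; python3 - <<'E'
from h import *
import pickle
o=manip.get_obs();pickle.dump(o,open('o8.pkl','wb'))
cv2.imwrite('pics/w8.png',manip.camera('wrist'))
import go; go.go(.4766,.361,.14,62.2)
E
```

```text
shift [-0.0066 -0.003  -0.0001] turn [ 0.0015 -0.0019  0.0099] pos [0.4722 0.3667 0.1399] grip 0.591 t 13.45 F [ 0.3 -0.3 -0.3] j [ 0.01  0.49 -0.98  1.58  0.42  1.29  0.07]
```

View pics/w8.png

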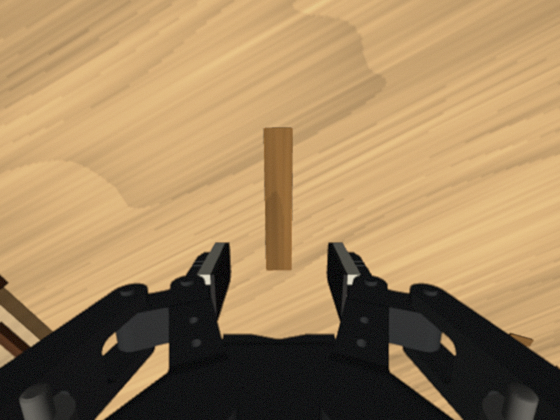

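The strip is at wrist (264–293, 127–270), flat and alone. Measuring it.

```bash
python3 - <<'E'
from meas import *
import pickle; o=pickle.load(open('o8.pkl','rb'))
w=cv2.imread('pics/w8.png'); hsv=cv2.cvtColor(w,cv2.COLOR_BGR2HSV).astype(int)
print(hsv[200,278],hsv[200,240],hsv[200,320])
for th in (150,165,175):
    m=comp((hsv[...,2]<th)&(hsv[...,1]>80),(278,198)); ys,xs=np.nonzero(m); P=onz('wrist',np.c_[xs,ys],.020,o)[:,:2]*1000
    r=cv2.minAreaRect(P.astype(np.float32)); print(m.sum(),r)
P=onz('wrist',[(264,127.5),(293,127),(267,270),(292,270)],.02,o)
print(P.mean(0),np.degrees(np.arctan2(*(P[0]+P[1]-P[2]-P[3])[[1,0]])))
crop(w,240,110,320,290,3,'pics/w8c.png')
E
```

```text
[ 16 164 134] [ 17 110 211] [ 18 111 222]
3246 ((476.9147644042969, 366.19647216796875), (27.907217025756836, 148.69802856445312), 62.435142517089844)
3874 ((477.0740966796875, 366.46356201171875), (28.284011840820312, 148.70074462890625), 63.36692810058594)
3960 ((477.54388427734375, 366.24365234375), (28.572099685668945, 149.72462463378906), 63.251434326171875)
[0.47813425 0.36705658 0.02      ] 153.41481255967713
```

View pics/w8c.png

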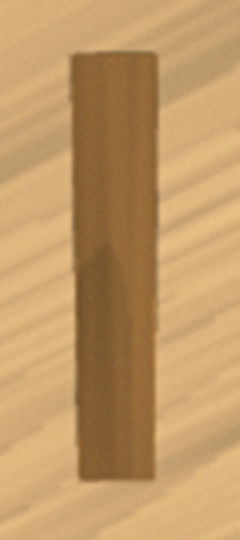

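```bash
python3 go.py .4773 .3663 -.019 63.3
```

```text
shift [-0.0051  0.0018  0.1589] turn [ 0.0015 -0.0019 -0.0093] pos [0.4722 0.3667 0.1399] grip 0.591 t 13.45 F [ 0.3 -0.3 -0.3] j [ 0.01  0.49 -0.98  1.58  0.42  1.29  0.07]
```

```bash
python3 -m handwheel '[[[-0.005,0.002,0.05,0.001,-0.002,-0.009,0.05],[-0.005,0.002,0.10,0.001,-0.002,-0.009,0.05],[-0.005,0.002,0.15,0.001,-0.002,-0.009,0.05],[-0.005,0.002,0.159,0.001,-0.002,-0.009,0.05],[-0.005,0.002,0.159,0.001,-0.002,-0.009,0.05]]]'; python3 go.py .4773 .3663 -.019 63.3; python3 -m handwheel '[[[0,0,0,0,0,0,0],[0,0,0,0,0,0,0],[0,0,0,0,0,0,0],[0,0,0,0,0,0,0],[0,0,-0.04,0,0,0,0],[0,0,-0.09,0,0,0,0],[0,0,-0.13,0,0,0,0],[0,0,-0.13,0,0,0,0]]]' 40; python3 - <<'E'
from h import *
import pickle
o=manip.get_obs();pickle.dump(o,open('o9.pkl','wb'))
cv2.imwrite('pics/w9.png',manip.camera('wrist'))
E
python3 go.py .4975 -.061 .09 8.8
```

```text
clock: 14.08
position: [0.4804, 0.3621, -0.0183]
ee_rot: [0.234, 0.972, -0.0, 0.001]
ft_force: [-0.3, -0.5, 0.3]
grip_width: 0.583
shift [0.0047 0.0024 0.0007] turn [-0.0003  0.0023 -0.0065] pos [ 0.4804  0.3621 -0.0183] grip 0.583 t 14.07 F [-0.3 -0.5  0.3] j [-0.06  0.67 -0.86  1.7   0.58  1.04 -0.02]
clock: 15.08
position: [0.481, 0.364, 0.1153]
ee_rot: [0.233, 0.972, 0.002, 0.003]
ft_force: [1.1, -0.1, -1.2]
grip_width: 0.316
shift [-0.2077 -0.3699  0.0231] turn [0.0042 0.0033 0.9456] pos [0.4804 0.3629 0.113 ] grip 0.315 t 15.12 F [ 0.2  0.3 -0.9] j [ 0.    0.52 -0.96  1.6   0.45  1.25  0.06]
```

View pics/w9.png

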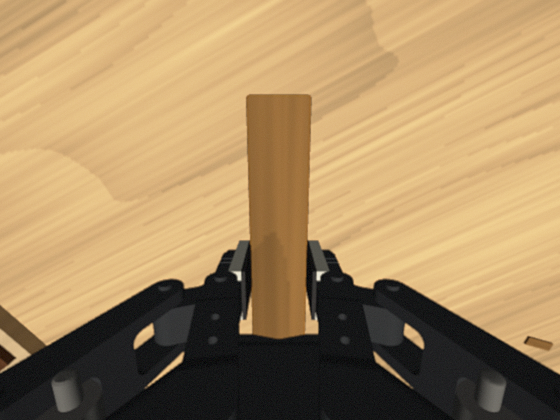

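```bash
python3 - <<'E'
from h import *
import pickle; o=pickle.load(open('o9.pkl','rb'))
T=manip.calibration('wrist')['tool_from_camera']
# far end corners top, and sides nearer, in tool frame plane z=-0.0383
c=dict(o); c['position']=np.zeros(3); c['ee_rot']=[0,0,0,1]
print(onz('wrist',[(247,94.5),(311,94.5),(248.5,150),(309.5,150),(250,230),(307,230)],-.0383,c).round(4))
w=cv2.imread('pics/w9.png'); crop(w,230,80,330,180,6,'pics/w9c.png')
E
```

```text
[[ 0.0787 -0.0134 -0.0383]
 [ 0.0787  0.0134 -0.0383]
 [ 0.0559 -0.0134 -0.0383]
 [ 0.0559  0.0134 -0.0383]
 [ 0.0187 -0.0137 -0.0383]
 [ 0.0187  0.0133 -0.0383]]
```

View pics/w9c.png

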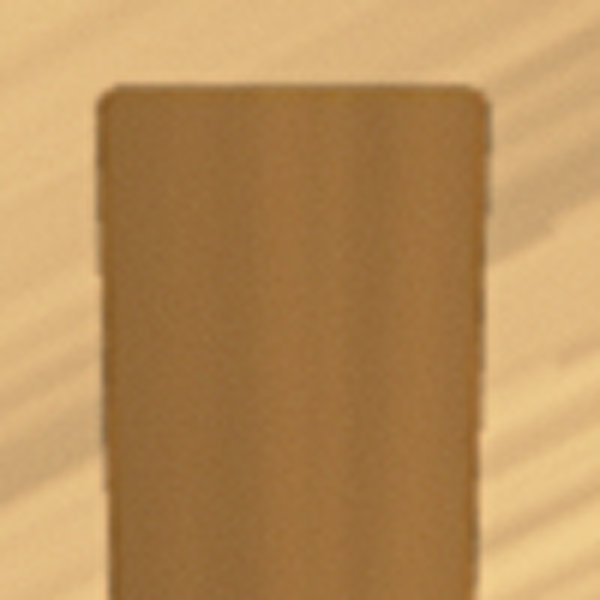

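Strip firmly held, centred sideways, with its centre about 4.4 mm ahead of the TCP. I'll compute the tilted approach.

```bash
cat > st.py <<'E'
import sys
from h import *
# st <yT board mm> <z world m> <tilt deg> [x lateral mm] -> TCP on bed axis
yT,z,th=map(float,sys.argv[1:4]); lx=float(sys.argv[4]) if len(sys.argv)>4 else 0
o=manip.get_obs(); Rt=R.from_quat(o['ee_rot']); a=np.radians(8.8)
p=np.array([.5136,-.1652,0])+np.array([np.cos(a)*lx-np.sin(a)*yT,np.sin(a)*lx+np.cos(a)*yT,0])/1000; p[2]=z
ty=np.array([np.cos(a),np.sin(a),0]); tz=np.array([0,0,-1.]); tx=np.cross(ty,tz)
G=R.from_matrix(np.c_[tx,ty,tz])*R.from_rotvec([0,np.radians(th),0])
print('shift',Rt.inv().apply(p-o['position']).round(4),'turn',(Rt.inv()*G).as_rotvec().round(4),'pos',o['position'].round(4),'tgt',p.round(4),'grip',round(o['grip_width'],3),'t',round(o['clock'],2),'F',o['ft_force'].round(1))
E
python3 st.py 131 .09 0; python3 st.py 131 .09 12
```

```text
shift [-0.1927 -0.3492  0.0231] turn [0.0042 0.0033 0.9456] pos [0.4804 0.3629 0.113 ] tgt [ 0.4936 -0.0357  0.09  ] grip 0.315 t 15.12 F [ 0.2  0.3 -0.9]
shift [-0.1927 -0.3492  0.0231] turn [-0.0948  0.1969  0.9425] pos [0.4804 0.3629 0.113 ] tgt [ 0.4936 -0.0357  0.09  ] grip 0.315 t 15.12 F [ 0.2  0.3 -0.9]
```

```bash
python3 -m handwheel '[[[-0.193,-0.349,0.0,-0.095,0.197,0.9425,0],[-0.193,-0.349,0.0,-0.095,0.197,0.9425,0],[-0.193,-0.349,0.0,-0.095,0.197,0.9425,0],[-0.193,-0.349,0.0,-0.095,0.197,0.9425,0],[-0.193,-0.349,0.0,-0.095,0.197,0.9425,0],[-0.193,-0.349,0.0,-0.095,0.197,0.9425,0],[-0.193,-0.349,0.01,-0.095,0.197,0.9425,0],[-0.193,-0.349,0.02,-0.095,0.197,0.9425,0]]]'; python3 st.py 131 .06 12
```

```text
clock: 16.12
position: [0.4926, -0.038, 0.0902]
ee_rot: [0.648, 0.754, 0.066, -0.081]
ft_force: [0.3, -0.0, 0.0]
grip_width: 0.316
shift [-0.0042  0.0015  0.03  ] turn [-0.0042  0.0008 -0.0035] pos [ 0.4926 -0.038   0.0902] tgt [ 0.4936 -0.0357  0.06  ] grip 0.316 t 16.12 F [ 0.3 -0.   0. ]
```

```bash
python3 -m handwheel '[[[-0.004,0.0015,0.03,-0.004,0.001,-0.0035,0],[-0.004,0.0015,0.03,-0.004,0.001,-0.0035,0],[-0.004,0.0015,0.03,-0.004,0.001,-0.0035,0]]]' >/dev/null; python3 - <<'E'
from h import *
import pickle
o=manip.get_obs();pickle.dump(o,open('o10.pkl','wb'))
cv2.imwrite('pics/w10.png',manip.camera('wrist'))
s=manip.camera('scene'); crop(s,230,165,350,265,6,'pics/s10.png')
E
python3 st.py 131 .0175 12
```

```text
shift [-0.0114 -0.0015  0.0432] turn [0.0012 0.0004 0.0043] pos [ 0.4946 -0.0334  0.0621] tgt [ 0.4936 -0.0357  0.0175] grip 0.313 t 16.6 F [ 0.5 -0.4 -0.3]
```

View pics/w10.png

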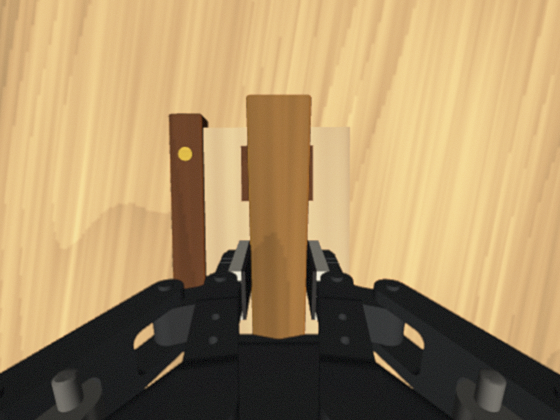

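View pics/s10.png

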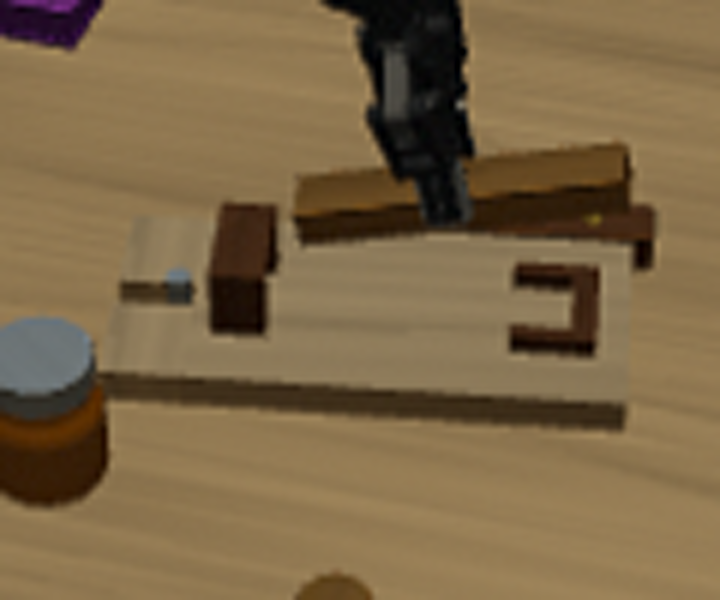

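Wrist view: the strip (247–311) is centred over the cleat (241–313). The scene view shows the low end just in front of the lip. Lowering.

```bash
python3 -m handwheel '[[[-0.004,-0.001,0.015,0.001,0,0.004,0],[-0.008,-0.0015,0.03,0.001,0,0.004,0],[-0.0105,-0.0015,0.04,0.001,0,0.004,0],[-0.0105,-0.0015,0.04,0.001,0,0.004,0]]]'; python3 st.py 131 .0175 12; python3 st.py 108.5 .0175 12
```

```text
clock: 17.1
position: [0.4921, -0.0359, 0.0187]
ee_rot: [0.648, 0.755, 0.067, -0.081]
ft_force: [0.3, 0.8, -0.0]
grip_width: 0.315
shift [-0.0003  0.0015  0.0012] turn [-0.0025 -0.0012 -0.0013] pos [ 0.4921 -0.0359  0.0187] tgt [ 0.4936 -0.0357  0.0175] grip 0.315 t 17.1 F [ 0.3  0.8 -0. ]
shift [-0.0223  0.0015 -0.0035] turn [-0.0025 -0.0012 -0.0013] pos [ 0.4921 -0.0359  0.0187] tgt [ 0.497  -0.058   0.0175] grip 0.315 t 17.1 F [ 0.3  0.8 -0. ]
```

```bash
python3 -m handwheel '[[[-0.003,0.0015,0.0005,-0.0025,-0.001,-0.001,0],[-0.006,0.0015,0,-0.0025,-0.001,-0.001,0],[-0.01,0.0015,-0.001,-0.0025,-0.001,-0.001,0],[-0.012,0.0015,-0.0015,-0.0025,-0.001,-0.001,0]]]'; python3 - <<'E'
from h import *
s=manip.camera('scene'); crop(s,230,165,350,265,6,'pics/s11.png')
s=manip.camera('top'); crop(s,200,145,320,260,5,'pics/t11.png')
E
python3 st.py 108.5 .0175 12
```

```text
clock: 17.6
position: [0.4963, -0.0483, 0.0189]
ee_rot: [0.647, 0.755, 0.068, -0.078]
ft_force: [0.5, 0.8, -1.2]
grip_width: 0.313
shift [-0.0099 -0.0007 -0.0007] turn [ 0.0019  0.0011 -0.0005] pos [ 0.4962 -0.0482  0.0189] tgt [ 0.497  -0.058   0.0175] grip 0.315 t 17.7 F [-0.1  0.7 -1.3]
```

View pics/s11.png

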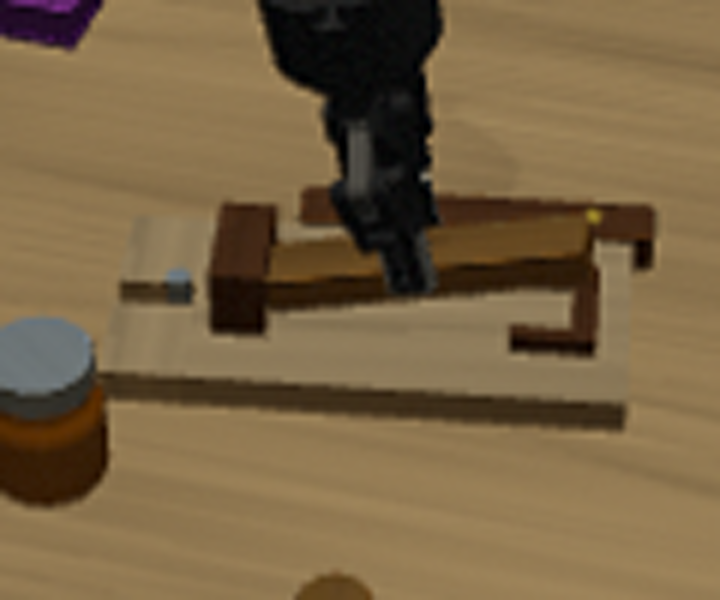

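View pics/t11.png

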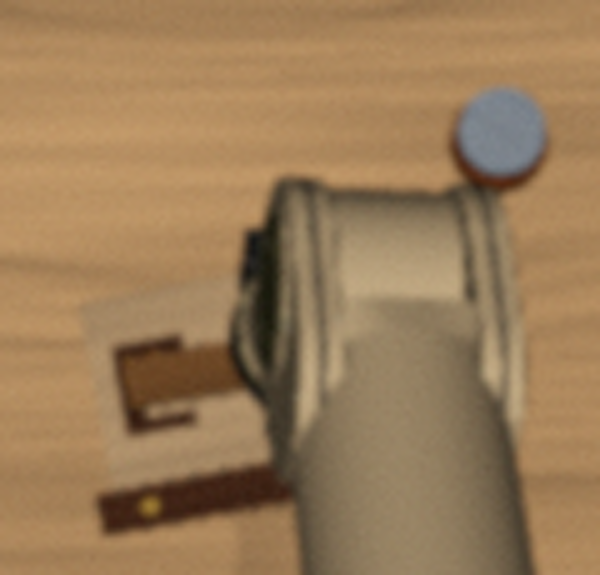

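The low end is under the lip and the high end is above the cleat. Slide the rest of the way in.

```bash
python3 -m handwheel '[[[-0.003,-0.0005,0.0,0.002,0.001,0,0],[-0.006,-0.0005,0,0.002,0.001,0,0],[-0.008,-0.0005,-0.0005,0.002,0.001,0,0],[-0.0095,-0.0005,-0.001,0.002,0.001,0,0]]]'; python3 st.py 105 .0115 8;python3 st.py 102 .002 1;
```

```text
clock: 18.2
position: [0.4971, -0.0574, 0.0177]
ee_rot: [0.647, 0.755, 0.068, -0.08]
ft_force: [0.3, 0.3, -0.7]
grip_width: 0.317
shift [-0.0053 -0.0002  0.0053] turn [-0.0004 -0.07   -0.0001] pos [ 0.4971 -0.0574  0.0177] tgt [ 0.4975 -0.0614  0.0115] grip 0.317 t 18.2 F [ 0.3  0.3 -0.7]
shift [-0.0102 -0.0002  0.0139] turn [-4.000e-04 -1.922e-01 -1.000e-04] pos [ 0.4971 -0.0574  0.0177] tgt [ 0.498  -0.0644  0.002 ] grip 0.317 t 18.2 F [ 0.3  0.3 -0.7]
```

```bash
python3 st.py 105.6 .0107 8;python3 st.py 103.4 .0057 4;python3 st.py 101 .0005 0
```

```text
shift [-0.0048 -0.0002  0.0062] turn [-0.0004 -0.07   -0.0001] pos [ 0.4971 -0.0574  0.0177] tgt [ 0.4974 -0.0608  0.0107] grip 0.317 t 18.2 F [ 0.3  0.3 -0.7]
shift [-0.008  -0.0002  0.0106] turn [-4.000e-04 -1.398e-01 -1.000e-04] pos [ 0.4971 -0.0574  0.0177] tgt [ 0.4978 -0.063   0.0057] grip 0.317 t 18.2 F [ 0.3  0.3 -0.7]
shift [-0.0115 -0.0002  0.0152] turn [-4.000e-04 -2.096e-01 -1.000e-04] pos [ 0.4971 -0.0574  0.0177] tgt [ 0.4981 -0.0654  0.0005] grip 0.317 t 18.2 F [ 0.3  0.3 -0.7]
```

Swing down to 4° first and check forces.

```bash
python3 -m handwheel '[[[-0.0025,0,0.003,0,-0.035,0,0],[-0.005,0,0.006,0,-0.07,0,0],[-0.0065,0,0.0085,0,-0.105,0,0],[-0.008,0,0.0105,0,-0.14,0,0],[-0.008,0,0.0105,0,-0.14,0,0]]]'; python3 - <<'E'
from h import *
s=manip.camera('scene'); crop(s,230,165,350,265,6,'pics/s12.png')
cv2.imwrite('pics/w12.png',manip.camera('wrist'))
E
python3 st.py 103.4 .0057 4;python3 st.py 101 .0005 0
```

```text
clock: 18.82
position: [0.4979, -0.0616, 0.0059]
ee_rot: [0.649, 0.76, 0.022, -0.026]
ft_force: [-0.1, 0.3, 0.4]
grip_width: 0.314
shift [-0.0005 -0.0003  0.0002] turn [-0.0003  0.0003  0.001 ] pos [ 0.498  -0.0625  0.0059] tgt [ 0.4978 -0.063   0.0057] grip 0.314 t 18.93 F [ 0.4 -0.   0.3]
shift [-0.0033 -0.0003  0.0052] turn [-0.0003 -0.0695  0.001 ] pos [ 0.498  -0.0625  0.0059] tgt [ 0.4981 -0.0654  0.0005] grip 0.314 t 18.93 F [ 0.4 -0.   0.3]
```

View pics/s12.png

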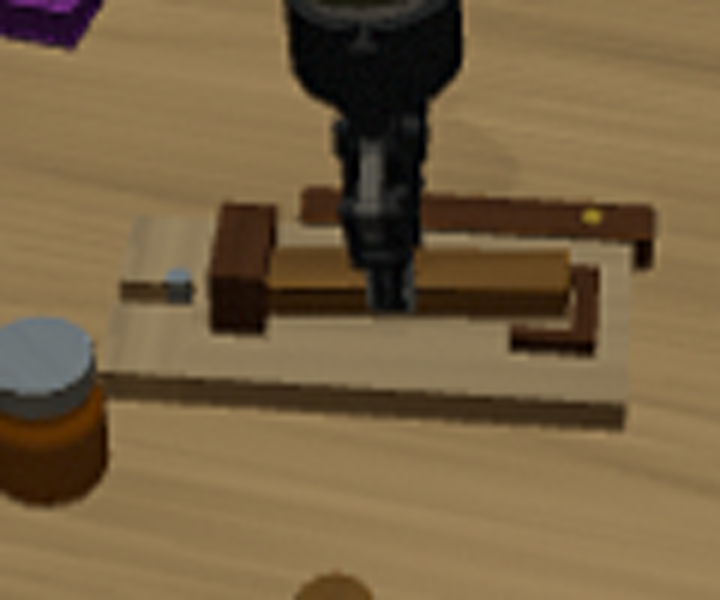

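View pics/w12.png

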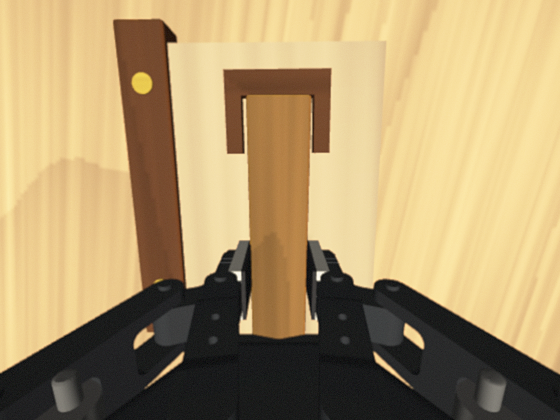

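The wrist view shows the strip between the cheeks (strip 247–311, cheeks' inner edges 243–314) with no contact force. Lowering flat.

```bash
python3 -m handwheel '[[[-0.001,0,0.0015,0,-0.02,0,0],[-0.002,0,0.003,0,-0.04,0,0],[-0.0033,0,0.0045,0,-0.06,0,0],[-0.0033,0,0.0055,0,-0.07,0,0],[-0.0033,0,0.0055,0,-0.07,0,0]]]'; python3 - <<'E'
from h import *
s=manip.camera('scene'); crop(s,230,165,350,265,6,'pics/s13.png')
cv2.imwrite('pics/w13.png',manip.camera('wrist'))
E
python3 st.py 101 .0 0
```

```text
clock: 19.55
position: [0.4986, -0.0659, 0.0009]
ee_rot: [0.651, 0.759, -0.001, 0.001]
ft_force: [-6.2, -0.5, 13.2]
grip_width: 0.314
shift [ 0.0006 -0.0003  0.0009] turn [-0.0004  0.002   0.0002] pos [ 0.4985 -0.0659  0.0009] tgt [ 0.4981 -0.0654  0.    ] grip 0.315 t 19.65 F [-4.7 -0.1 13. ]
```

View pics/s13.png

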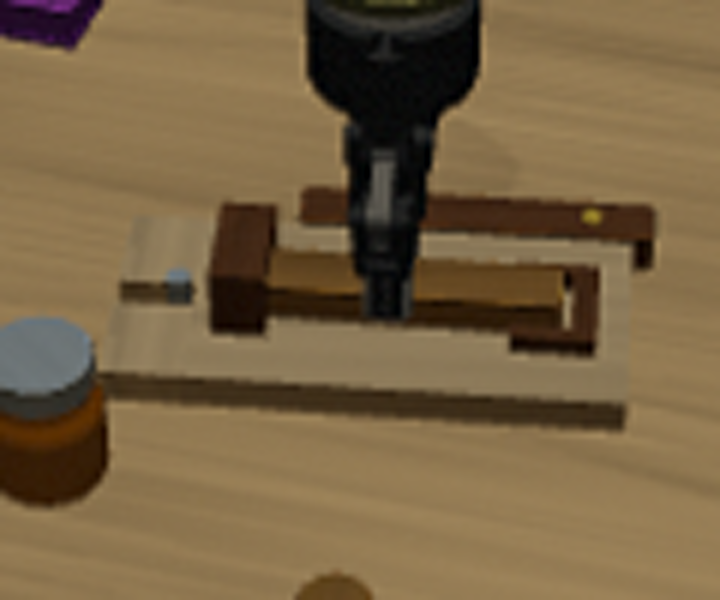

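View pics/w13.png

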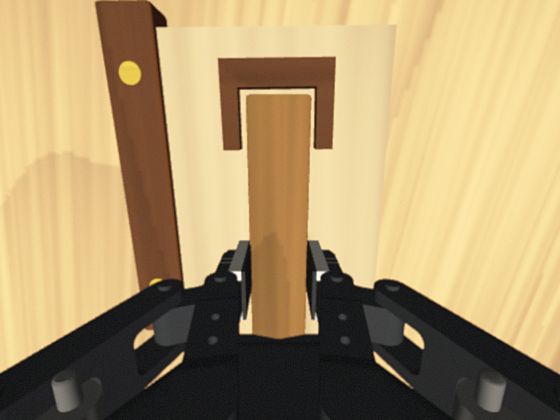

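The strip is home, bottomed at 13 N with its end inside the cleat. Ease off, release, lift, and inspect.

```bash
python3 -m handwheel '[[[0,0,-0.001,0,0,0,0],[0,0,-0.001,0,0,0,0.045],[0,0,-0.001,0,0,0,0.045],[0,0,-0.001,0,0,0,0.045],[0,0,-0.02,0,0,0,0.045],[0,0,-0.07,0,0,0,0.045],[-0.03,0,-0.13,0,0,0,0.045],[-0.06,0,-0.17,0,0,0,0.045]]]'; python3 -m handwheel '[[[0,0,0,0,0,0,0.045]]]' >/dev/null; python3 - <<'E'
from h import *
import pickle
o=manip.get_obs();pickle.dump(o,open('o14.pkl','wb'))
w=manip.camera('wrist');cv2.imwrite('pics/w14.png',w); crop(w,130,20,350,300,2.1,'pics/w14c.png')
s=manip.camera('scene'); cv2.imwrite('pics/s14f.png',s);crop(s,230,165,350,265,6,'pics/s14.png')
E
```

```text
clock: 20.65
position: [0.5082, -0.1249, 0.174]
ee_rot: [0.65, 0.76, 0.0, 0.001]
ft_force: [0.8, -0.1, -0.3]
grip_width: 0.527
```

View pics/w14c.png

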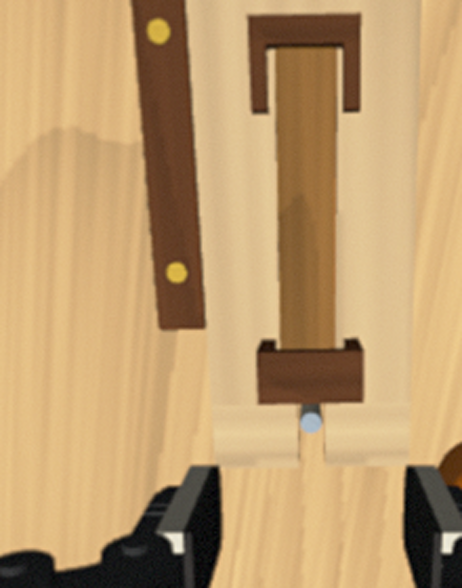

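View pics/s14.png

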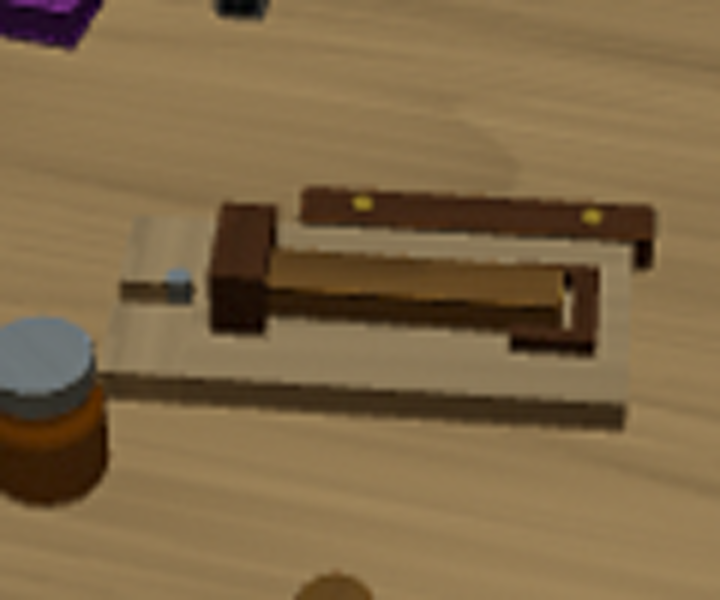

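```bash
python3 - <<'E'
from h import *
import pickle
for n in ('7','14'):
    o=pickle.load(open(f'o{n}.pkl','rb')); w=cv2.imread(f'pics/w{n}.png'); g=w.mean(2)
    a=np.radians(8.8); A=np.array([[np.cos(a),-np.sin(a)],[np.sin(a),np.cos(a)]])
    out=[]
    for row in range(30,222,12):
        # light->dark transition going left from column inside board
        c0=230 if n=='7' else 235
        prof=cv2.GaussianBlur(g[row:row+1],(3,1),0)[0]
        c=c0
        while c>120 and prof[c]>125: c-=1
        f=c+(125-prof[c])/(prof[c+1]-prof[c]+1e-9)
        P=onz('wrist',[(f,row)],.018,o)[0,:2]*1000
        s=(P-np.array([513.6,-165.2]))@A
        out.append((round(s[1]),round(s[0],1)))
    print(n,out)
E
python3 - <<'E'
from h import *
w=cv2.imread('pics/w14.png'); crop(w,180,20,260,250,2.6,'pics/w14e.png')
w=cv2.imread('pics/w13.png'); crop(w,90,0,190,150,4,'pics/w13e.png')
E
```

```text
7 [(239, np.float64(-92.4)), (229, np.float64(-95.8)), (219, np.float64(-54.8)), (208, np.float64(-55.6)), (198, np.float64(-55.4)), (187, np.float64(-61.0)), (176, np.float64(-18.2)), (165, np.float64(-17.7)), (154, np.float64(-55.0)), (142, np.float64(-54.8)), (130, np.float64(-54.8)), (118, np.float64(-54.7)), (106, np.float64(-54.4)), (93, np.float64(-54.2)), (80, np.float64(-53.9)), (67, np.float64(-53.8))]
14 [(196, np.float64(-55.3)), (185, np.float64(-55.5)), (174, np.float64(-55.3)), (163, np.float64(-55.1)), (152, np.float64(-55.0)), (140, np.float64(-55.0)), (129, np.float64(-54.7)), (117, np.float64(-54.6)), (104, np.float64(-54.5)), (92, np.float64(-54.5)), (79, np.float64(-54.1)), (66, np.float64(-53.9)), (53, np.float64(-53.8)), (40, np.float64(-225.5)), (26, np.float64(-205.9)), (12, np.float64(-219.3))]
```

View pics/w13e.png

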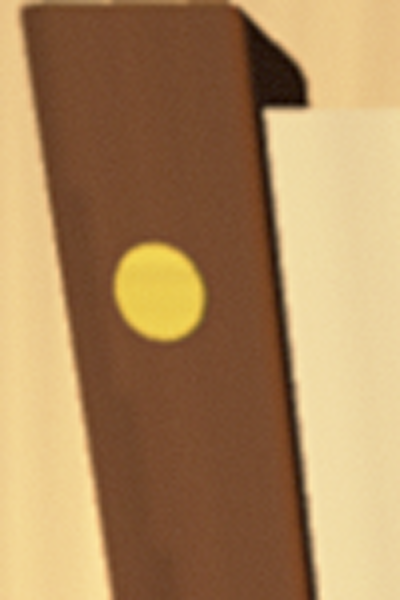

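```bash
python3 - <<'E'
from h import *
import pickle
a=np.radians(8.8); A=np.array([[np.cos(a),-np.sin(a)],[np.sin(a),np.cos(a)]])
for n,rows in (('7',range(70,220,10)),('14',range(30,175,8))):
    o=pickle.load(open(f'o{n}.pkl','rb')); g=cv2.GaussianBlur(cv2.imread(f'pics/w{n}.png').mean(2),(3,3),0)
    L=[];Rr=[];T=[]
    for row in rows:
        p=g[row]; gr=np.diff(p)
        # batten left: strongest negative gradient; right: strongest positive, within range
        lo,hi=(150,225) if n=='7' else (170,235)
        def sub(k,sgn):
            q=sgn*gr[k-1:k+2]; return k+.5+(q[0]-q[2])/(2*(q[0]-2*q[1]+q[2])+1e-9)
        l=lo+np.argmin(gr[lo:hi]); r=lo+np.argmax(gr[lo:hi])
        if r<=l or gr[r]<10: continue
        for S,c,z in ((L,sub(l,-1),.022),(Rr,sub(r,1),.018)):
            P=onz('wrist',[(c,row)],z,o)[0,:2]*1000; S.append((P-np.array([513.6,-165.2]))@A)
    for nm,S in (('battL',L),('boardEdge',Rr)):
        S=np.array(S); k=np.polyfit(S[:,1],S[:,0],1); res=S[:,0]-np.polyval(k,S[:,1]); ok=abs(res)<1.
        k=np.polyfit(S[ok,1],S[ok,0],1)
        print(n,nm,ok.sum(),'deg vs 8.8:',np.degrees(np.arctan(-k[0])).round(2),'x@60,130,200',np.polyval(k,[60,130,200]).round(2))
E
```

```text
7 battL 11 deg vs 8.8: 0.71 x@60,130,200 [-78.04 -78.9  -79.77]
7 boardEdge 11 deg vs 8.8: 0.76 x@60,130,200 [-53.82 -54.74 -55.67]
14 battL 11 deg vs 8.8: 0.64 x@60,130,200 [-78.36 -79.14 -79.93]
14 boardEdge 19 deg vs 8.8: 0.71 x@60,130,200 [-53.83 -54.7  -55.57]
```

Board edge and batten are parallel within 0.1° with no measurable gap. Final check of stone and bystanders from the top view.

```bash
python3 - <<'E'
from h import *
t=manip.camera('top'); cv2.imwrite('pics/t15.png',t)
print(manip.get_obs()['joint_velocities'].round(3),manip.get_obs()['clock'])
E
```

```text
[-0.01   0.014 -0.002  0.015  0.001 -0.005 -0.002] 20.925
```

View pics/t15.png

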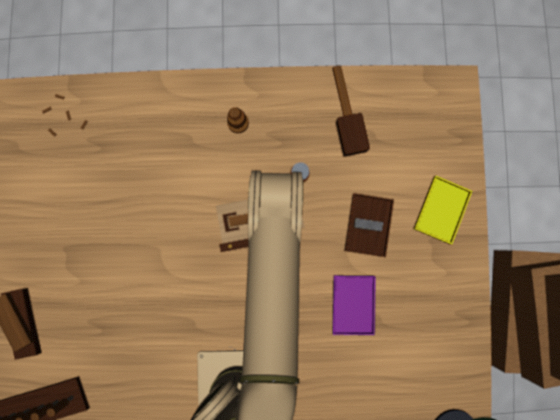

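View pics/s14f.png

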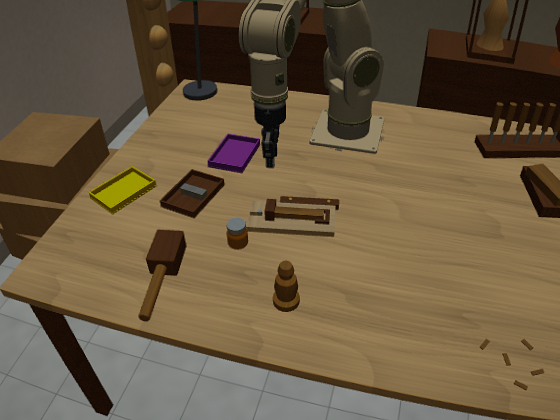

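The stone is in the brown tray at (369,225). Jar (300,171), figure (237,120) and mallet (352,135) have not moved. The board and strip are in place and the arm is clear, so I'm handing in.

```bash
python3 -c "
from workcell import manip
print(manip.hand_in())"
```

```text
the job is handed in; nothing more can be done
None
```

The job is done and handed in at about 21 s, in the order asked. The stone lies flat in the brown tray, the board is swung flush against the batten with its slot still on the pin, and the strip is in its bed.

**First grip missed:** the fingertips end about 25 mm short of the reported TCP. I found this by touching down on the stone, which read about 50 N at the wrist (limit 120 N), then regripped with the offset allowed for.

**Last checks:**
- **Board:** its edge and the batten came out parallel to within about 0.1°, with no measurable gap (under about 1 mm). The wrist images put the stop's yaw about 0.7° off my first top-view estimate, but both edges shifted together.
- **Strip:** it lies flat, with one end under the lip and the other inside the cleat, and it pressed 13 N on the board before I released it.
- **Bystanders:** the jar, figure and mallet sit where they were in the first pictures.
- **Arm:** the gripper is open and clear of everything.

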